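# Set the wide fader of the radio-desk mixer to its pointer

### The arm

A 6-joint arm with a two-finger parallel gripper is mounted at the origin on the work surface. World frame = base frame: x ahead of the robot, y to its left, z up, the work surface at z = 0. Lengths are in m, angles in rad, forces in N, time in s.
With the tool pointing down it reaches from about 0.275 to 0.825 m from the base axis. Payload 4.9 kg.
Tool frame: the origin (TCP) lies midway between the tips of the shut fingers; the grasp point (between the pads) lies 19 mm behind it (bot.grip_depth is the distance from the TCP to the grasp point, in m); y points along the fingers, x is the direction in which the jaws open and shut, and the axes are right-handed (so a half turn about y gives the same grasp; the last joint's range is limited). The gripper opens to 85 mm and grips with 20 to 120 N. Pads are 22 mm wide; open, the fingers measure 114 mm over their backs; the gripper's body (76 mm by 85 mm) begins 54 mm behind the grasp point. The pads swing forward as they close: fully open they stand 13 mm farther back than shut.
Start: joints at [-1.308, 0.326, -0.193, 1.052, 0, 1.437], TCP at [0.213, -0.507, 0.231] pointing down, gripper open.
Joint ranges: [-2.65, 2.65], [-0.97, 1.79], [-1.3, 1.35], [-1.93, 2.1], [-1.47, 1.37], [-3.14, 3.14]. Speed limits (rad/s): [2.57, 2.57, 3.14, 3.14, 3.14, 3.14].

### API

Orientations are given as a unit quaternion [w, x, y, z].
In Python, from cell import bot gives the robot as it stands. Calls block until the motion is done:
- bot.move_pose(position, orientation): joint-space move of the TCP to a pose.
- bot.move_linear(position, speed=0.15, rotation=None, until_force=None): straight line of the TCP; rotation=None keeps the orientation; speed is the mean speed in m/s. With until_force (N) it stops when the force on the tool has changed by that much, and returns True; else False.
- bot.goto_joints(angles): joint-space move.
- bot.set_gripper(opening, grasp_force=None): opening from 0.0 (shut) to 1.0 (fully open); grasp_force is the grip in N (None keeps the last); returns when the fingers have stopped.
- bot.wait(seconds).
- bot.solve_ik(position, orientation): joint angles nearest the present ones, or None.
- bot.camera(name): name is "scene" or "top"; returns the picture (420x560x3 uint8, red, green, blue); there is no depth.
- bot.calibration(name): a dict with "mtx" (3x3 intrinsics, pixels), "k1" (the pictures are not rectified: a ray, as slopes to the right and down, at radius r is drawn at 1 + k1 r^2 times it, then the intrinsics apply), "extrinsics" (4x4, takes a point from world to camera coordinates). Camera axes: x right, y down, z forward; pixel columns grow to the right and rows downward; lengths in m; the calibration is good to about 2 mm. A picture is of the moment at which its call begins. calibration takes no time and is no camera call.
A pose or a line that the arm cannot do raises bot.PlanningError and nothing moves.
- bot.close_job(): hands the job in, once; it reports no verdict.
Trained networks look in the newest picture that a camera, given by its name, has taken for a name from the list of things; names that differ only in an ending like _2 or _b are one class to them, and where a whole thing is asked for, a point or a joint stands for the part that bears it (a point fixed in the world has none). Each returns a list of dicts, best first, with "confidence" (0 to 1); they miss things now and then, are a little off and sometimes report something else, mostly with a low value. They report only what shows in the picture. A call takes as long as a camera call.
- bot.search_frame(camera, thing): "bbox" ([left, top, width, height] in pixels, round what is visible of it).
Readings, each from a call of its own:
- bot.read_clock(): time.
- bot.read_joint_positions(): joint angles.
- bot.read_joint_vel(): joint speeds.
- bot.read_joint_efforts(): joint torques, N m.
- bot.read_position(): TCP position.
- bot.read_tool_rot(): TCP orientation.
- bot.read_ft_force(): force on the tool from outside, world axes, zero at the start.
- bot.read_moment(): the same for the moment, N m.
- bot.read_gripper_width(): opening from 0.0 (shut) to 1.0 (fully open).
Only numpy, scipy, OpenCV 4.12 (cv2) and the standard library are available. Lean on these libraries where they do the work, as an engineer would, in place of code of your own. Each camera call takes 0.05 s, during which the arm holds its last target. There are 200 camera calls.

### The job

Set the output level on the little mixer on the radio desk: slide the fader with the wide cap along its track until the middle of its cap is level with the small brass pointer fixed beside that track, then let go. Leave the two slim faders where they stand.

Things in the scene. Friction and masses are not known exactly. Their poses are not given: they have to be found in the camera images.
- wide_top (a point): Top centre of the WIDE fader cap, the one to set: grey, 34 mm across the track, 22 mm along it; top 34 mm above the dark strip it slides on (76 mm above the desk), lowest 6 mm only a thin stem. x: along the track, away from the robot; z up. Slides only along x, 100 mm travel, friction 1.5 N, stays where left. Starts within 20 mm of the near stop; the pointer is always on its +x side.
- pointer_tip (a point): Tip of the small fixed brass pointer (18 mm long, 13 wide, 3 high) lying on the wide fader's strip. The tip points at the track from 21 mm to the +y side of its centre line, 45 to 80 mm from the near end of the travel; the cap passes it freely. Same axes as the wide fader: the fader is set when both have the same place along x.
- slim_a_top (a point): Top centre of a SLIM fader's cap, a bystander: 12 mm across the track, 22 mm along it, otherwise as the wide one; it stands anywhere on its 100 mm travel. The mixer is fixed, up to 20 degrees turned. Its three parallel tracks lie 83 mm apart, on flat strips 210 mm long, 42 mm above the desk; the wide fader may be in any of the three places.
- slim_b_top (a point): Top centre of the other SLIM fader's cap, a bystander of the same size and axes as slim_a. The mixer's case is 304 mm deep and 286 mm wide; behind the tracks, 136 mm or more from their middle, stands a row of knobs 12 mm high.

How it is judged:
At the end, for the whole second after the job is handed in: The middle of the wide fader's cap is within 10 mm of the pointer's tip, measured along the track, and stays there; the slim faders are within 10 mm of where they began (x of wide_top in the frame of pointer_tip between -0.01 and 0.01 m); the robot touches nothing.
It fails at once if a slim fader is moved more than 10 mm (distance of any of slim_a_top, slim_b_top from where it was at the start of the episode above 0.01 m).
It also fails if it takes over 27 s, if anything falls off the work surface, if the arm or the gripper's body presses on something with over 40 N, if the wrist force passes 120 N, or if a joint passes its speed limit or range.

## Working session

There is one attempt and no reset: what is moved stays moved. The work goes in short steps, each a Python script; the robot and the scene stay as the last script left them, time stands still between calls to the robot, and variables do not carry over. Pictures are saved under pics/ and viewed, about 8 in all and at most 12, crops included, and the job is handed in when it is done.

```bash
mkdir -p pics; cat > h.py <<'E'
import numpy as np, cv2
from cell import bot
def ray(cam,u,v):
    c=bot.calibration(cam);K=np.array(c["mtx"]);E=np.array(c["extrinsics"])
    p=np.array([[[u,v]]],float)
    d=cv2.undistortPoints(p,K,np.array([c["k1"],0,0,0,0.]))[0,0]
    R,t=E[:3,:3],E[:3,3]
    return -R.T@t, R.T@np.array([d[0],d[1],1])
def at_z(cam,u,v,z):
    o,d=ray(cam,u,v); return o+d*(z-o[2])/d[2]
def proj(cam,P):
    c=bot.calibration(cam);K=np.array(c["mtx"]);E=np.array(c["extrinsics"])
    return cv2.projectPoints(np.array(P,float).reshape(-1,1,3),cv2.Rodrigues(E[:3,:3])[0],E[:3,3],K,np.array([c["k1"],0,0,0,0.]))[0][:,0]
E
python3 - <<'E'
from h import *
for c in ("scene","top"):
    im=bot.camera(c); cv2.imwrite(f"pics/{c}0.png",im[:,:,::-1])
    for t in ("wide_top","pointer_tip","slim_a_top"):
        for d in bot.search_frame(c,t)[:4]: print(c,t,np.round(d["bbox"],1),round(d["confidence"],2))
    print(np.round(ray(c,280,210),3))
print(bot.read_clock())
E
```

```text
scene wide_top [189.7 193.2  33.9  24.1] 0.93
scene slim_a_top [214.5 265.1  16.9  24.8] 0.68
[[ 0.882  0.153  0.632]
 [-0.567 -0.145 -0.811]]
top wide_top [323.7 204.9  25.4  17.1] 0.85
[[ 0.457  0.058  0.731]
 [ 0.079 -0.02  -0.997]]
0.4
```

View pics/top0.png

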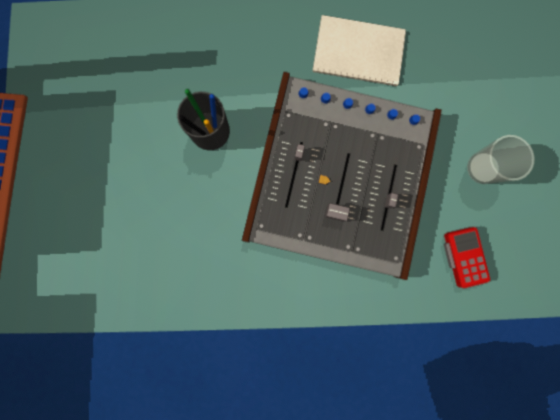

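View pics/scene0.png

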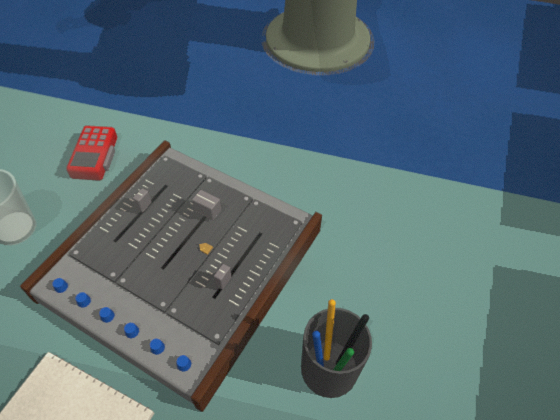

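The top view shows the wide cap in the middle track at about (338,212), the brass pointer at (324,180), and the slim caps at (300,152) and (393,200). I'll zoom in to get the tip.

```bash
python3 - <<'E'
from h import *
a=cv2.imread("pics/top0.png")[140:230,285:415]; b=cv2.imread("pics/scene0.png")[180:270,120:250]
cv2.imwrite("pics/z.png",np.vstack([cv2.resize(x,(0,0),fx=4,fy=3.3*4/3.3*0.8125,interpolation=cv2.INTER_CUBIC) for x in (a,b)]))
ims={"top":cv2.imread("pics/top0.png"),"scene":cv2.imread("pics/scene0.png")}
for c,z in ims.items():
    hsv=cv2.cvtColor(z,cv2.COLOR_BGR2HSV)
    m=cv2.inRange(hsv,(8,120,100),(28,255,255)); 
    x0,y0,x1,y1=(310,165,345,195) if c=="top" else (190,235,220,262)
    v,u=np.nonzero(m[y0:y1,x0:x1]); P=np.array([at_z(c,a+x0,b+y0,.045) for a,b in zip(u,v)])
    print(c,len(u),u.min()+x0,u.max()+x0,v.min()+y0,v.max()+y0,P.mean(0).round(4))
# cap, and slims, track slots from top
for n,u,v,z in [("wide",336.4,213.4,.076),("slimL",300,151,.076),("slimR",393,199,.076),("slotM0",348,154,.042),("slotM1",335,207,.042),("slotL0",301,145,.042),("slotL1",288,206,.042),("slotR0",395,166,.042),("slotR1",383,229,.042)]: print(n,at_z("top",u,v,z).round(4))
for n,u,v in [("wide",206.7,205.3)]: print(n,at_z("scene",u,v,.07).round(4))
E
```

```text
top 83 319 329 175 184 [ 0.5614 -0.0312  0.045 ]
scene 99 200 212 243 253 [ 0.5615 -0.0329  0.045 ]
wide [ 0.5012 -0.0458  0.076 ]
slimL [0.6043 0.0095 0.076 ]
slimR [ 0.5221 -0.1388  0.076 ]
slotM0 [ 0.605  -0.0753  0.042 ]
slotM1 [ 0.5144 -0.0493  0.042 ]
slotL0 [0.6224 0.0049 0.042 ]
slotL1 [0.518  0.0302 0.042 ]
slotR0 [ 0.5824 -0.1556  0.042 ]
slotR1 [ 0.475  -0.1293  0.042 ]
wide [ 0.5101 -0.047   0.07  ]
```

View pics/z.png

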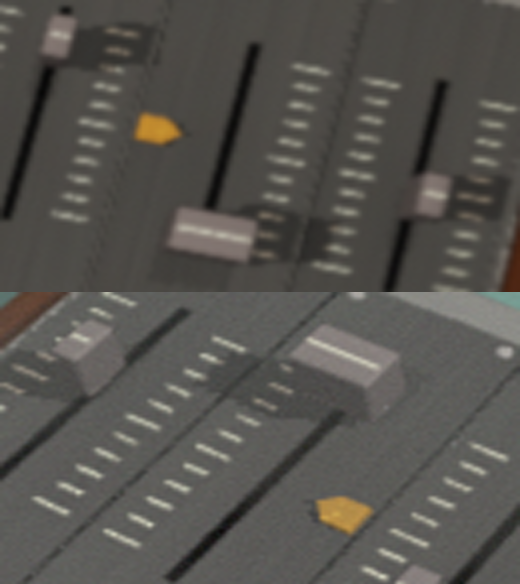

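```bash
python3 - <<'E'
from h import *
from scipy.spatial.transform import Rotation as R
q=bot.read_tool_rot(); print(R.from_quat(np.roll(q,-1)).as_matrix().round(2))
d=np.array([(.605-.5144)+(.6224-.518)+(.5824-.475),(-.0753+.0493)+(.0049-.0302)+(-.1556+.1293),0]);d/=np.linalg.norm(d)
print("dir",d, np.degrees(np.arctan2(d[1],d[0])))
W=[at_z("top",338.75,212,.076),at_z("scene",205.75,198.5,.076)]
T=[at_z("top",330.75,180.6,.045),at_z("scene",198.5,245,.045)]
n=np.array([-d[1],d[0],0])
for w,t in zip(W,T): print(w.round(4),t.round(4),"dx",(t-w)@d,"dy",(t-w)@n)
for s in (1,-1):
    x=s*d;y=np.array([0,0,-1.]);M=np.c_[x,y,np.cross(x,y)]
    qq=np.roll(R.from_matrix(M).as_quat(),1); print(qq, bot.solve_ik([.5,-.05,.06],qq))
E
```

```text
[[ 0.39 -0.    0.92]
 [-0.92  0.    0.39]
 [-0.   -1.    0.  ]]
dir [ 0.96861642 -0.2485603   0.        ] -14.392334467392184
[ 0.5033 -0.0497  0.076 ] [ 0.5592 -0.0433  0.045 ] dx 0.05251291394060487 dy 0.020028709773654247
[ 0.5034 -0.0502  0.076 ] [ 0.5601 -0.0433  0.045 ] dx 0.053143972258593825 dy 0.020777998728915746
[-0.70153696  0.70153696 -0.08857705  0.08857705] [-0.24666696  0.4294671  -0.53895736  0.60237186  0.          1.57532299]
[-0.08857705  0.08857705  0.70153696 -0.70153696] [-0.24666696  0.4294671  -0.53895736  0.60237186  0.         -1.56626966]
```

```bash
python3 - <<'E'
from h import *
d=np.array([.9686,-.2486,0]); q=[-0.70153696,0.70153696,-0.08857705,0.08857705]
w=np.array([.5033,-.050,0.])+.001*d
at=lambda p,z: [p[0],p[1],z]
bot.move_pose(at(w,.16),q)
print(bot.move_linear(at(w,.049),speed=.08,until_force=8), bot.read_position())
bot.set_gripper(0.0,grasp_force=20); print("grip",bot.read_gripper_width(),bot.read_ft_force())
g=w+.0518*d
print(bot.move_linear(at(g,.049),speed=.06,until_force=25)); p=bot.read_position(); print(p,g,bot.read_ft_force(),bot.read_gripper_width(),bot.read_clock())
for c in ("scene","top"): cv2.imwrite(f"pics/{c}1.png",bot.camera(c)[:,:,::-1])
E
```

```text
False [ 0.50471381 -0.05035625  0.0494722 ]
grip 0.2519350359448648 [-0.51868419  1.0784882   2.12126107]
False
[ 0.55619264 -0.06411858  0.04916378] [ 0.55444208 -0.06312608  0.        ] [ 0.25058319 -1.92898829  3.47641669] 0.25889411268966356 5.525
```

View pics/scene1.png

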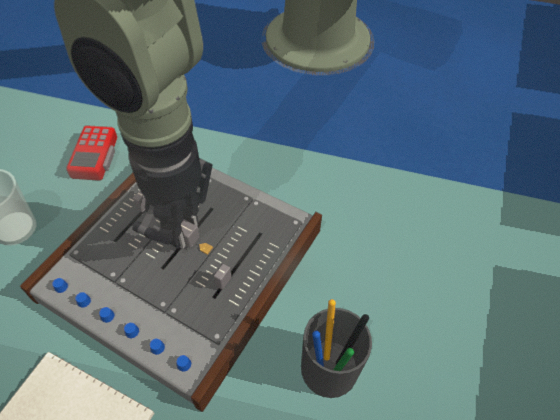

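The cap, around (188,232), is held between the fingers beside the pointer at (206,248), and the grip width of 0.25 is about 22 mm. Next I release, retreat and look again.

```bash
python3 - <<'E'
from h import *
bot.set_gripper(1.0)
p=bot.read_position(); bot.move_linear([p[0],p[1],.17],speed=.12)
bot.goto_joints([-1.308,0.326,-0.193,1.052,0,1.437]); print(bot.read_clock())
o=[]
for c,(x0,y0) in {"top":(285,140),"scene":(120,180)}.items():
    im=bot.camera(c)[:,:,::-1]; cv2.imwrite(f"pics/{c}2.png",im)
    o.append(cv2.resize(im[y0:y0+90,x0:x0+130],None,fx=4,fy=3.25,interpolation=cv2.INTER_CUBIC))
    print(c,[(np.round(r["bbox"],1),round(r["confidence"],2)) for r in bot.search_frame(c,"wide_top")[:2]])
cv2.imwrite("pics/z2.png",np.vstack(o))
E
```

```text
9.45
top [(array([333. , 173.9,  23.1,  17.8]), 0.56)]
scene [(array([167.7, 216.9,  29.5,  27.6]), 0.69)]
```

View pics/z2.png

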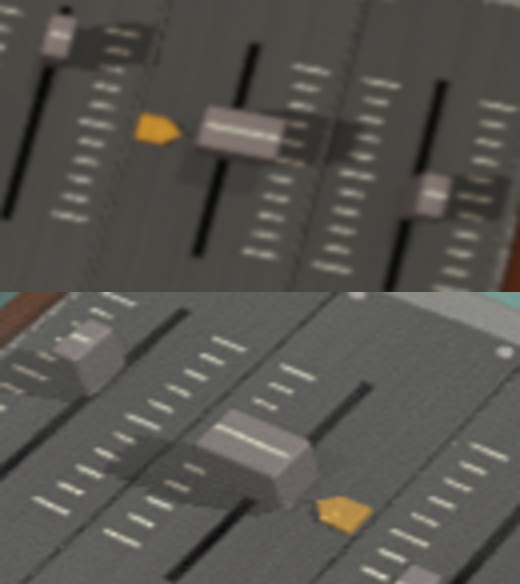

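The cap now sits beside the pointer, with its line centre at about (346,180) in top and (183,225) in scene. The slim caps look unmoved. I'll compute the offset and hand in if it is fine.

```bash
python3 - <<'E'
from h import *
d=np.array([.9686,-.2486,0])
T=[.55965,-.0433,.045]; e=[]
for c,u,v in (("top",345.75,180.3),("scene",182.75,225.5)):
    w=at_z(c,u,v,.076); e.append((w-T)@d); print(c,w.round(4),e[-1].round(4))
if max(map(abs,e))<.005: bot.close_job(); print("closed",bot.read_clock())
E
```

```text
top [ 0.5545 -0.0632  0.076 ] -0.0001
scene [ 0.5542 -0.064   0.076 ] -0.0001
the job is handed in; nothing more can be done
the job is handed in; nothing more can be done
```

The wide fader is set level with the brass pointer, and the job is handed in. I gripped the cap along its track, slid it about 52 mm, let go and moved the arm clear.

- **Fader position:** in the last check both cameras put the cap's middle within about 1 mm of the pointer tip along the track, against the allowed 10 mm. While still gripped, the arm had read about 2 mm past its commanded point.
- **Slim faders:** they look unmoved in the before and after close-ups. I judged that by eye and did not measure it.
- **Forces and time:** the tool force readings I took stayed under about 4 N. The clock read about 9.5 s once the arm was clear; I couldn't read it again after handing in.
- **Detection:** the network that finds the wide cap was less sure after the move (0.56 and 0.69), so I used the white line on the cap instead. The network found no pointer in either first picture, so I read the tip from the images too.

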